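Unlock the blade box and post the spent-blade cassette

ROBOT

A 6-joint arm with a two-finger parallel gripper is mounted at the origin on a cart in front of the work surface, level with it; the furniture and walls round the work are solid. World frame = base frame: x ahead of the robot, y to its left, z up, the work surface at z = 0. Lengths are in m, angles in rad, forces in N, time in s.
With the tool pointing down it reaches from about 0.275 to 0.875 m from the base axis. Payload 12.5 kg.
Tool frame: the origin (TCP) lies at the very end of the fingers, on their centre line; the grasp point (between the pads) lies 19 mm behind it; z points along the fingers, y is the line along which they close (so a half turn about z gives the same grasp; the last joint's range is limited). The gripper opens to 85 mm and grips with 20 to 120 N. Pads are 22 mm wide; open, the fingers measure 114 mm over their backs; the gripper's body (76 mm by 85 mm) begins 54 mm behind the grasp point. The pads swing forward as they close: fully open they stand 13 mm farther back than shut.
Start: joints at [1.253, 0.351, 1.652, -0, 1.139, -0.085], TCP at [0.127, 0.535, 0.207] pointing down, gripper open.
Joint ranges: [-2.75, 2.75], [-0.79, 2.1], [0.01, 2.65], [-1.57, 4.71], [0.07, 3.14], [-2.87, 2.87]. Speed limits (rad/s): [2.22, 2.22, 2.79, 3.14, 3.14, 3.14].

INTERFACE

Orientations are given as a 3x3 rotation matrix whose columns are the frame's x, y, z axes.
In Python, from bench import manip gives the robot as it stands. Calls block until the motion is done:
- manip.move_ptp(position, orientation): joint-space move of the TCP to a pose.
- manip.move_l(position, attitude=None, max_speed=0.15): straight line of the TCP; attitude=None keeps the orientation; max_speed is the mean speed in m/s.
- manip.move_j(angles): joint-space move.
- manip.set_gripper(opening, effort=None): opening from 0.0 (shut) to 1.0 (fully open); effort is the grip in N (None keeps the last); returns when the fingers have stopped.
- manip.dwell(seconds).
- manip.inverse_kinematics(position, orientation): joint angles nearest the present ones, or None.
- manip.grab_frame(name): name is "side" or "top"; returns (picture, depth): 420x560x3 uint8, red, green, blue; 420x560 float32, m along the optical axis (not along the pixel's ray), 0 where there is no reading.
- manip.get_calibration(name): a dict with "camera_matrix" (3x3 intrinsics, pixels), "k1" (the pictures are not rectified: a ray, as slopes to the right and down, at radius r is drawn at 1 + k1 r^2 times it, then the intrinsics apply), "R" (3x3) and "t" (3): a world point X has camera coordinates R X + t. Camera axes: x right, y down, z forward; pixel columns grow to the right and rows downward; lengths in m; the calibration is good to about 2 mm. A picture is of the moment at which its call begins. get_calibration takes no time and is no camera call.
A pose or a line that the arm cannot do raises manip.Unreachable and nothing moves.
- manip.sign_off(): hands the job in; it is judged then, once.
Trained networks look in the newest picture that a camera, given by its name, has taken for a name from the list of things; names that differ only in an ending like _2 or _b are one class to them, and where a whole thing is asked for, a point or a joint stands for the part that bears it (a point fixed in the world has none). Each returns a list of dicts, best first, with "confidence" (0 to 1); they miss things now and then, are a little off and sometimes report something else, mostly with a low value. They report only what shows in the picture. A call takes as long as a camera call.
- manip.look_for(camera, name): "at" ([x, y, z] in m, in world coordinates, good to about 4 mm: the middle of the surface that is visible of it).
Readings, each from a call of its own:
- manip.current_time(): time.
- manip.current_qpos(): joint angles.
- manip.current_joint_vel(): joint speeds.
- manip.current_joint_torque(): joint torques, N m.
- manip.current_ee_pos(): TCP position.
- manip.current_tcp_rot(): TCP orientation.
- manip.current_force(): force on the tool from outside, world axes, zero at the start.
- manip.current_ft_torque(): the same for the moment, N m.
- manip.current_grip_width(): opening from 0.0 (shut) to 1.0 (fully open).
- manip.current_grip_force(): force on a finger pad.
Only numpy, scipy, OpenCV 4.12 (cv2) and the standard library are available. Lean on these libraries where they do the work, as an engineer would, in place of code of your own. Each camera call takes 0.05 s, during which the arm holds its last target. There are 200 camera calls.

TASK

Take the big steel key from its wooden stand, put it fully home in the keyhole of the steel blade box and turn it clockwise until the hidden bolt lets go and the sprung shutter slides open. Then post the flat cassette of spent blades through the opened slot so that it drops completely inside the box, and leave the key home in the lock in its turned position. Leave the other things on the bench where they are.

Things in the scene. Friction and masses are not known exactly. Their poses are not given: they have to be found in the camera images.
- key_bow (a point): Centre of the flat grip (bow) of the loose steel key (84 mm long, 90 g) that stands upright in a wooden stand, bow uppermost. Axes: z up along the key, y along the bow's width, x through its thickness. The bow is 10 mm thick (x), 34 mm wide (y), 42 mm high, this point half-way up. Grip it from above through its thickness. The key is the same turned half round about z.
- key_tip (a point): Centre of the key's lower end, 63 mm below the bow's centre, same axes. From it upwards: flat two-sided bit 6 mm thick (x), 34 mm wide (y), 16 mm high with rounded lower edge; thin shank; round stop collar 18 mm across from 26 to 31 mm up; neck; bow from 42 to 84 mm.
- stand_top (a point): Centre of the top of the key's wooden stand, 60 x 90 x 36 mm (x, y, z), fixed. The key hangs by its collar in a slot 11 x 39 mm, its bit 26 mm deep: lift it straight up at least 35 mm.
- lockbox: Grey steel blade box fixed to the bench, 134 x 244 x 100 mm (x, y, z), origin under its middle. Axes: x to its rear hinges, y towards the keyhole's end, z up. In its 8 mm lid: keyhole towards +y, cassette slot under a steel shutter plate towards -y.
- keyhole (a point): Mouth of the keyhole in the lid's top, axes as the box: a slot 8 mm (x) by 36 mm (y) through the lid. Push the upright key, bit width along y, straight down till its collar rests on the lid: tip 26 mm below this mouth, bow's centre 37 mm above it. The key turns only when fully home (bit below the lid); once turned it cannot be drawn out.
- lock_plug (a joint): Turn (rad) of the lock's plug under the keyhole, moved by the key's bit: 0 = in line with the keyhole, as at the start; grows clockwise seen from above; stops at 1.35 (77 degrees). About 0.08 rad of play with the key. The hidden bolt lets the shutter go at about 1.05. Friction of 0.08 N m holds it where it is left.
- shutter (a joint): Travel (m) of the steel shutter plate, 40 x 114 x 3 mm, lying on the lid over the cassette slot: 0 = shut and bolted; 0.030 = open, towards the box's +x. Its own spring (about 2 N) slides it open within about a second when the bolt is withdrawn, and keeps it open.
- slot (a point): Mouth of the cassette slot in the lid's top, axes as the box: 12 mm (x) by 104 mm (y) through the 8 mm lid; 87 mm free height below the lid. The open shutter's edge is 10 mm to +x of the slot's middle and stands 3.5 mm over the lid; rails 7 mm high lie off both ends of the slot, 61 mm from its middle.
- cassette_mid (a point): Centre (half-way up) of the loose flat aluminium cassette of spent blades, 150 g, 10 mm thick (x), 98 mm long (y), 75 mm high (z, up), rounded lower edge. It stands on its long edge. Grip its thickness from above, mid-length, high up. It is the same turned half round. Let go upright with its lower edge 20 mm into the slot, it drops in by itself; if it sticks, press on its top.
- rack: Fixed wooden rack of the cassette, 54 x 130 mm and 34 mm high, origin under its middle. The cassette stands 24 mm deep in its slot, 51 mm showing: lift it at least 35 mm.
- tape: Tape measure lying loose between the stand and the rack, 36 x 95 x 62 mm; origin under its middle. Not to be disturbed.
- jar: Jar of screws, 70 mm across, 92 mm high, loose, right of the box; origin under its middle. Not to be disturbed.
- spool: String spool, 50 mm across, 66 mm high, loose, to the left; origin under its middle. Not to be disturbed.
- plane: Block plane, 52 x 168 x 55 mm, loose, to the right; origin under its middle. Not to be disturbed.
- cassette: The cassette; origin at the middle of its lower edge.
- key: The key; origin at its tip.

How it is judged:
By the outcome, as a careful person would: the job done as asked, in the order asked, and still so for the second after the job is handed in, with the robot touching nothing.
It also fails if it takes over 58 s, if anything falls off the work surface, if the arm or the gripper's body presses on something with over 40 N, if the wrist force passes 120 N, or if a joint passes its speed limit or range.

## Working session

There is one attempt and no reset: what is moved stays moved. The work goes in short steps, each a Python script; the robot and the scene stay as the last script left them, time stands still between calls to the robot, and variables do not carry over. Pictures are saved under pics/ and viewed, at most 10 in all, crops included, and the job is handed in when it is done.

```bash
ls; mkdir -p pics; python3 - <<'E'
from bench import manip
import cv2,numpy as np
for c in("side","top"):
    im,d=manip.grab_frame(c); cv2.imwrite(f"pics/{c}0.png",cv2.cvtColor(im,cv2.COLOR_RGB2BGR)); np.save(f"{c}0.npy",d)
    k=manip.get_calibration(c); print(c,k)
    for n in["key_bow","stand_top","lockbox","keyhole","shutter","slot","cassette_mid","rack","tape","jar","spool","plane"]:
        print(n,[(np.round(r["at"],3).tolist(),round(r["confidence"],2)) for r in manip.look_for(c,n)][:2])
print(manip.current_time(),manip.current_tcp_rot())
E
```

```text
pics
side {'camera_matrix': array([[395.40033989,   0.        , 289.42166443],
       [  0.        , 395.40033989, 211.03999151],
       [  0.        ,   0.        ,   1.        ]]), 'k1': -0.07578855250829931, 'R': array([[-0.99318944, -0.11649515,  0.00190075],
       [-0.07707585,  0.64470783, -0.76053345],
       [ 0.08737303, -0.75550029, -0.64929598]]), 't': array([0.52985309, 0.11910089, 0.99916784])}
key_bow [([0.439, -0.195, 0.072], 0.54)]
stand_top [([0.44, -0.179, 0.036], 0.92), ([0.448, 0.184, 0.031], 0.44)]
lockbox [([0.619, 0.005, 0.097], 0.65), ([0.394, 0.012, 0.05], 0.38)]
keyhole [([0.683, -0.333, 0.06], 0.72), ([0.612, -0.116, 0.098], 0.69)]
shutter [([0.608, -0.116, 0.099], 0.79)]
slot [([0.616, 0.007, 0.098], 0.71), ([0.444, -0.196, 0.073], 0.44)]
cassette_mid [([0.452, 0.163, 0.072], 0.8)]
rack []
tape [([0.392, 0.014, 0.048], 0.67)]
jar [([0.681, -0.332, 0.063], 0.81)]
spool [([0.497, 0.361, 0.061], 0.87)]
plane [([0.476, -0.341, 0.02], 0.83), ([0.621, 0.005, 0.098], 0.74)]
top {'camera_matrix': array([[467.71275124,   0.        , 281.76954504],
       [  0.    
[... 372 characters left out ...]
, 0.035], 0.54)]
stand_top [([0.44, -0.196, 0.036], 0.85)]
lockbox [([0.62, -0.065, 0.097], 0.62)]
keyhole [([0.617, -0.065, 0.101], 0.9), ([0.396, -0.008, 0.061], 0.28)]
shutter [([0.609, -0.118, 0.107], 0.62)]
slot [([0.619, -0.068, 0.1], 0.62)]
cassette_mid [([0.447, 0.152, 0.085], 0.56)]
rack [([0.452, 0.153, 0.035], 0.75), ([0.62, -0.064, 0.098], 0.72)]
tape [([0.393, -0.01, 0.06], 0.55), ([0.438, -0.197, 0.038], 0.28)]
jar []
spool [([0.495, 0.343, 0.061], 0.6), ([0.395, -0.006, 0.065], 0.26)]
plane [([0.466, -0.35, 0.032], 0.87)]
1.3 [[-9.73023356e-01  2.30706629e-01 -1.14555093e-05]
 [ 2.30706629e-01  9.73023356e-01 -2.21532859e-05]
 [ 6.03556819e-06 -2.41985266e-05 -1.00000000e+00]]
```

View pics/top0.png

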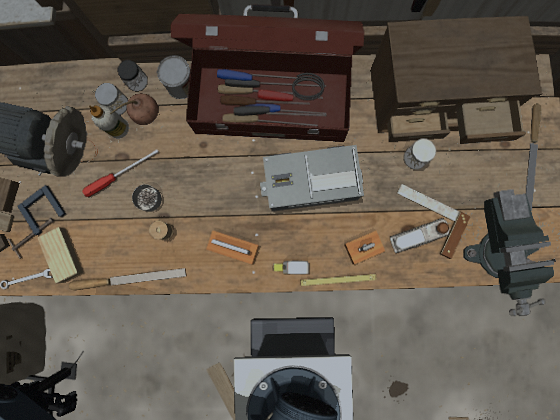

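View pics/side0.png

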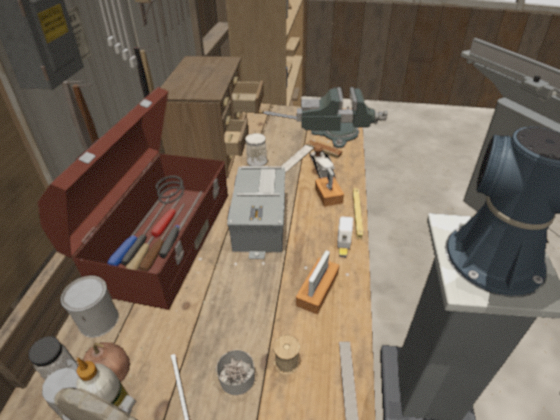

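The top view shows the box at about (312,178), with the keyhole at (282,180) and the shutter at (335,175). The rack with the cassette is at (233,246), the stand with the key at (367,247), the tape at (292,268) and the plane at (420,237). The side view agrees. Next I'll make rectified close-ups from both views.

```bash
cat > h.py <<'E'
from bench import manip
import cv2,numpy as np
def proj(c,X):
    k=manip.get_calibration(c); K=k["camera_matrix"]; P=np.asarray(X,float)@k["R"].T+k["t"]
    s=P[...,:2]/P[...,2:]; s=s*(1+k["k1"]*(s**2).sum(-1,keepdims=True))
    return s*K[0,0]+K[:2,2]
def cloud(c,d):
    k=manip.get_calibration(c); K=k["camera_matrix"]; h,w=d.shape
    uv=np.stack(np.meshgrid(np.arange(w),np.arange(h)),-1).reshape(-1,1,2).astype(float)
    s=cv2.undistortPoints(uv,K,np.array([k["k1"],0,0,0,0.])).reshape(h,w,2)
    P=np.dstack([s*d[...,None],d]); return (P-k["t"])@k["R"]
def ortho(c,im,x,y,z,W,H,s):
    # world x up, y left; s px per mm; centre (x,y) at the plane z
    j,i=np.meshgrid(np.arange(W),np.arange(H))
    X=np.stack([x-(i-H/2)/s/1e3,y-(j-W/2)/s/1e3,np.full(i.shape,z)],-1)
    p=proj(c,X).astype(np.float32); o=cv2.remap(im,p[...,0],p[...,1],cv2.INTER_CUBIC)
    for t in range(0,W,int(20*s)): cv2.line(o,(t,0),(t,4),(255,0,0),1)
    for t in range(0,H,int(20*s)): cv2.line(o,(0,t),(4,t),(255,0,0),1)
    return o
E
python3 - <<'E'
from h import *
rows=[]
for c in("top","side"):
    im=cv2.imread(f"pics/{c}0.png")
    rows.append(np.hstack([ortho(c,im,.617,-.065,.1,430,300,1.6),ortho(c,im,.44,-.195,.094,140,300,2),ortho(c,im,.45,.155,.085,230,300,1.6)]))
    d=np.load(f"{c}0.npy"); P=cloud(c,d)
    def reg(x0,x1,y0,y1,z0,z1): 
        m=(d>0)&(P[...,0]>x0)&(P[...,0]<x1)&(P[...,1]>y0)&(P[...,1]<y1)&(P[...,2]>z0)&(P[...,2]<z1); return P[m]
    for n,a in dict(lid=(.5,.72,-.25,.1,.09,.112),bow=(.4,.48,-.24,-.15,.082,.105),stand=(.39,.49,-.26,-.13,.028,.042),cas=(.4,.5,.08,.22,.07,.095),rack=(.4,.5,.07,.25,.028,.042)).items():
        q=reg(*a); r=cv2.minAreaRect((q[:,:2]*1000).astype(np.float32)); print(c,n,len(q),np.median(q[:,2]).round(4),np.percentile(q[:,2],95).round(4),np.round(r[0],1),np.round(r[1],1),round(r[2],1))
cv2.imwrite("pics/or.png",np.vstack(rows))
E
```

```text
top lid 4916 0.1014 0.1066 [626.5 -64.7] [139.8 245.5] 6.1
top bow 52 0.0939 0.0979 [ 439.5 -200.2] [ 9.7 31.9] 21.1
top stand 700 0.0364 0.0402 [ 439.7 -201.2] [60.5 92.4] 21.5
top cas 148 0.0859 0.0899 [449.6 155.2] [98. 10.] 70.9
top rack 807 0.0351 0.0391 [449.8 155.8] [131.1  54.1] 70.9
side lid 3106 0.0996 0.1043 [625.8 -64. ] [138.3 246.8] 5.9
side bow 40 0.0909 0.0947 [ 439.9 -199.1] [10.3 32.7] 24.0
side stand 381 0.0353 0.0379 [ 439.9 -202. ] [62.6 96. ] 20.4
side cas 227 0.0845 0.0869 [449.6 153.4] [98.1 10.7] 70.6
side rack 806 0.0344 0.037 [449.6 153. ] [132.6  55.6] 70.9
```

View pics/or.png

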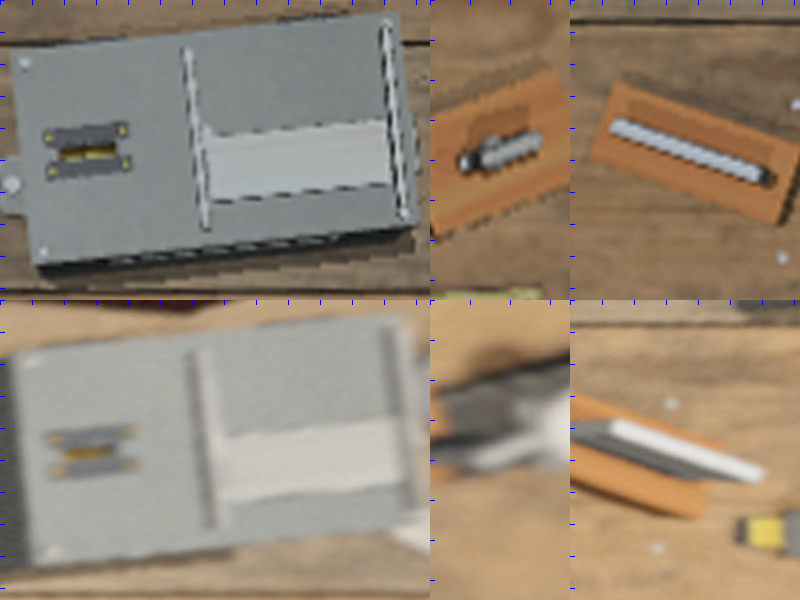

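The rectified views from the two cameras agree to about 1–2 mm:

| Thing | Position (m) | Yaw | Top height (m) |
|---|---|---|---|
| Bow | (.4397, -.1998) | about 21° | .094 |
| Cassette | (.4496, .1545) | -19° | .085 |
| Box | — | about +6° | lid about .100 |

In the upper tile the keyhole is at about (88,152) and the shutter at (298,161). Now I'll magnify those two and plan the wrist branches.

```bash
cat >> h.py <<'E'
def R(a): # tool down; closing line (tool y) along the x axis of a thing with yaw a (deg)
    a=np.radians(a); y=np.array([np.cos(a),np.sin(a),0]); z=np.array([0,0,-1.]); return np.column_stack([np.cross(y,z),y,z])
E
python3 - <<'E'
from h import *
im=cv2.imread("pics/top0.png"); im2=cv2.imread("pics/side0.png")
a=np.hstack([ortho("top",im,.616,.0145,.1,400,300,6),ortho("side",im2,.616,.0145,.1,400,300,6)])
b=np.hstack([ortho("top",im,.61,-.117,.1035,400,300,3),ortho("side",im2,.61,-.117,.1035,400,300,3)])
cv2.imwrite("pics/kh.png",np.vstack([a,b]))
for f in(0,180):
    for n,p,w in(("pick",(.44,-.2,.054),21),("ins",(.616,.0145,.12),6),("turn",(.616,.0145,.12),6-80),("cas",(.45,.154,.05),-19),("slot",(.61,-.117,.12),6)):
        q=manip.inverse_kinematics(np.array(p),R(w+f)); print(f,n,None if q is None else np.round(q,2))
# edge of lid by line fit on depth: yaw
for c in("top","side"):
    d=np.load(f"{c}0.npy");P=cloud(c,d)
    m=(d>0)&(P[...,0]>.5)&(P[...,0]<.72)&(P[...,1]>-.25)&(P[...,1]<.1)&(P[...,2]>.09)&(P[...,2]<.112);q=P[m]
    for s,e in((np.argmin,"front"),(np.argmax,"rear")):
        b=[];
        for y in np.arange(-.16,.04,.004):
            k=q[abs(q[:,1]-y)<.003]; b.append([y,k[s(k[:,0]),0]])
        b=np.array(b); f=np.polyfit(b[:,0],b[:,1],1); print(c,e,np.degrees(np.arctan(-f[0])).round(2),np.polyval(f,-.065).round(4),(b[:,1]-np.polyval(f,b[:,0])).std().round(4))
E
```

```text
0 pick [-0.52  0.46  1.94 -0.    0.74 -0.89]
0 ins [-0.05  0.57  1.55 -0.    1.03 -0.16]
0 turn [-0.05  0.57  1.55 -0.    1.03  1.24]
0 cas [ 0.23  0.46  1.96 -0.    0.72  0.56]
0 slot [-0.26  0.57  1.54 -0.    1.03 -0.37]
180 pick [-0.52  0.46  1.94 -0.    0.74  2.25]
180 ins None
180 turn [-0.05  0.57  1.55 -0.    1.03 -1.9 ]
180 cas [ 0.23  0.46  1.96 -0.    0.72 -2.58]
180 slot [-0.26  0.57  1.54 -0.    1.03  2.77]
top front 5.95 0.5572 0.0004
top rear 5.8 0.6929 0.0021
side front 6.09 0.5577 0.0011
side rear 5.41 0.6921 0.0023
```

View pics/kh.png

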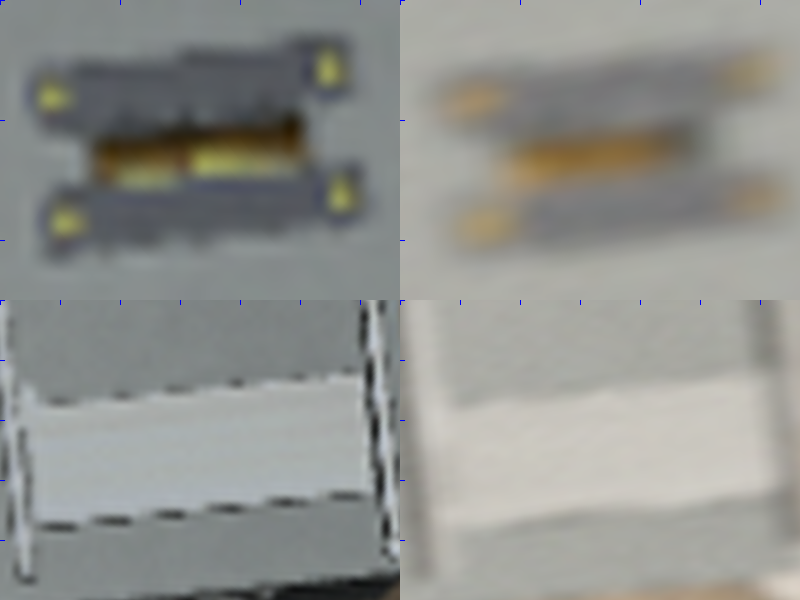

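The screws in the top-left tile are at (52,97), (328,70), (65,222) and (340,195), and the slot spans columns 92–306. That puts the keyhole at about (.6162, .0147). The shutter is centred at about (.6098, -.117) with yaw 6.0°, which matches the box edges. Now I'll take the key.

```bash
python3 - <<'E'
from h import *
x,y=.4397,-.1998
manip.set_gripper(.45,100)
manip.move_ptp([x,y,.16],R(21)); t=manip.current_time()
manip.move_l([x,y,.054],max_speed=.1)
manip.set_gripper(.0,100)
print(t,manip.current_time(),manip.current_grip_width(),manip.current_grip_force(),manip.current_force())
manip.move_l([x,y,.115],max_speed=.08); print(manip.current_force(),manip.current_grip_width())
manip.move_l([x,y,.19],max_speed=.2)
manip.move_ptp([.6162,.0147,.175],R(6))
print(manip.current_time(),manip.current_ee_pos(),manip.current_force(),manip.current_ft_torque())
a=[]
for c,X in(("side",(.6162,.0147,.14)),("top",(.6162,.0147,.14))):
    im,d=manip.grab_frame(c);np.save(c+"1.npy",d); im=cv2.cvtColor(im,cv2.COLOR_RGB2BGR); cv2.imwrite(f"pics/{c}1.png",im)
    u,v=proj(c,np.array(X)).astype(int); a.append(cv2.resize(im[v-50:v+50,u-50:u+50],(400,400),interpolation=cv2.INTER_CUBIC))
cv2.imwrite("pics/g1.png",np.hstack(a))
E
```

```text
4.6417 6.2333 0.09083573995846214 98.36792707443237 [-2.12527442  0.58569561  6.04518127]
[-0.68370648  0.20171459 -1.34149114] 0.08180860121256486
8.75 [0.61563501 0.01380937 0.17432557] [-0.29203622 -0.44058546 -0.87468079] [-0.00164451  0.01273995  0.00338786]
```

View pics/g1.png

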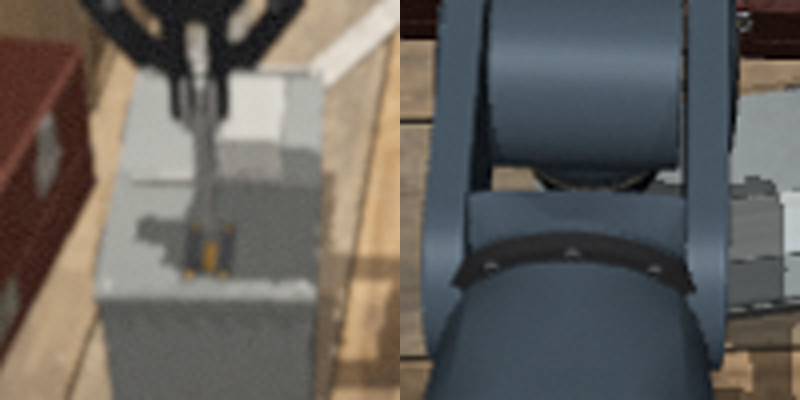

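The key is held upright. In the left crop the bow is at (197,50) and the bit at about (205,140–200), above the keyhole at (210,255). I'll check the tilt and offset from the side depth, and see whether the arm's ~1 mm position error settles.

```bash
python3 - <<'E'
from h import *
print(manip.current_ee_pos(), manip.current_time())
d=np.load("side1.npy");P=cloud("side",d)[d>0]
a=np.radians(6);q=P-np.array([.6156,.0138,0]);xb=q[:,0]*np.cos(a)+q[:,1]*np.sin(a);yb=-q[:,0]*np.sin(a)+q[:,1]*np.cos(a);z=P[:,2]
for z0 in np.arange(.11,.215,.005):
    m=(abs(xb)<.022)&(abs(yb)<.03)&(z>=z0)&(z<z0+.005)
    if m.any(): print(round(z0,3),m.sum(),"x",np.round([xb[m].min(),np.median(xb[m]),xb[m].max()],4),"y",np.round([yb[m].min(),np.median(yb[m]),yb[m].max()],4))
E
```

```text
[0.61580836 0.01343918 0.17494579] 8.85
0.125 1 x [-0.0039 -0.0039 -0.0039] y [-0.0058 -0.0058 -0.0058]
0.13 5 x [-0.0042 -0.0007  0.0016] y [-0.0046  0.0146  0.0147]
0.135 6 x [-0.0043 -0.0035  0.0014] y [-0.006   0.0134  0.0184]
0.14 14 x [-0.0044 -0.0012  0.0011] y [-0.0105  0.0123  0.016 ]
0.145 10 x [-0.0038 -0.0007  0.0022] y [-0.0018  0.0036  0.0139]
0.15 1 x [-0.0081 -0.0081 -0.0081] y [0.0019 0.0019 0.0019]
0.155 14 x [-0.0061 -0.0002  0.0061] y [-0.0036  0.0042  0.0068]
0.16 13 x [-0.0086 -0.0058  0.0061] y [-0.0059  0.0015  0.0067]
0.165 1 x [-0.0024 -0.0024 -0.0024] y [0.01 0.01 0.01]
0.17 2 x [-0.0052 -0.0029 -0.0005] y [0.0124 0.013  0.0136]
0.175 9 x [-0.0063 -0.003   0.0015] y [-0.0104  0.0137  0.0157]
0.18 11 x [-0.0062 -0.0034  0.0038] y [-0.0103  0.0138  0.0157]
0.185 7 x [-0.0059 -0.0012  0.0034] y [0.0113 0.0126 0.016 ]
0.19 9 x [-0.0061 -0.0017  0.003 ] y [0.0104 0.013  0.0159]
0.195 14 x [-0.0107 -0.002   0.0074] y [0.0086 0.0131 0.016 ]
0.2 14 x [-0.0112 -0.0033  0.0143] y [0.0068 0.0123 0.0155]
0.205 27 x [-0.018  -0.0024  0.0142] y [0.0065 0.0117 0.0159]
0.21 45 x [-0.018  -0.0004  0.0163] y [-0.0163  0.0078  0.0144]
```

```bash
cat >> h.py <<'E'
a6=np.radians(6); BX=np.array([np.cos(a6),np.sin(a6)]); BY=np.array([-np.sin(a6),np.cos(a6)])
KH=np.array([.6162,.0147]); SL=np.array([.6099,-.1167])
def insert(base,rot,zfree,zin,offs,thr=10,tmax=15,step=.002):
    t0=manip.current_time()
    for ox,oy in offs:
        p=base+BX*ox*1e-3+BY*oy*1e-3
        manip.move_l([*p,zfree],rot,max_speed=.06); f0=manip.current_force(); z=zfree
        while z>zin:
            z-=step; manip.move_l([*p,z],rot,max_speed=.05); f=manip.current_force()-f0
            if f[2]>thr: break
        print((ox,oy),"z",round(z,4),np.round(f,1),np.round(manip.current_ee_pos(),4))
        if f[2]<=thr: return p
        if manip.current_time()-t0>tmax: break
E
python3 - <<'E'
from h import *
o=[(.6,.5)]+[(x,y) for y in(.5,-.8,1.8) for x in(1.6,-.4,2.6,-1.4,.6)][:14]
manip.move_l([*(KH+BX*.0006+BY*.0005),.152],R(6),max_speed=.1)
r=insert(KH,R(6),.148,.136,o,tmax=9)
print(r,manip.current_time(),manip.current_ft_torque())
E
```

```text
(0.6, 0.5) z 0.136 [-0.4  0.   0. ] [0.6167 0.0153 0.1358]
[0.61674445 0.01525998] 10.9833 [-0.00871265  0.04791639 -0.0149121 ]
```

```bash
python3 - <<'E'
from h import *
p=np.array([.61674,.01526])
f0=manip.current_force(); z=.136
while z>.112:
    z-=.002 if z>.122 else .001
    manip.move_l([*p,z],max_speed=.06); f=manip.current_force()-f0
    if f[2]>15: break
print(z,np.round(f,1),manip.current_ee_pos(),manip.current_ft_torque(),manip.current_time(),manip.current_grip_width())
E
```

```text
0.11599999999999999 [-6.9  0.5 22. ] [0.61741614 0.0153058  0.11858243] [ 0.10910655  1.46802    -0.01059741] 14.2333 0.08945189860196659
```

```bash
python3 - <<'E'
from h import *
p=np.array([.61674,.01526]); z=.1168; fr=np.zeros(3)
for th in list(range(0,72,8))+[72,75,78]:
    manip.move_l([*p,z],R(6-th),max_speed=.05); f=manip.current_force(); m=manip.current_ft_torque()
    if th>0: p=p+np.clip(f[:2]*4e-5,-4e-4,4e-4)
    print(th,np.round(f,1),np.round(m,2),round(manip.current_time(),1))
    if abs(m[2])>1.5 or np.linalg.norm(f)>60: break
print(p,manip.current_ee_pos(),manip.current_tcp_rot()[:,1])
im,d=manip.grab_frame("side");np.save("side2.npy",d); im=cv2.cvtColor(im,cv2.COLOR_RGB2BGR); cv2.imwrite("pics/side2.png",im)
u,v=proj("side",np.array([.615,-.05,.1])).astype(int)
cv2.imwrite("pics/g2.png",cv2.resize(im[v-70:v+70,u-70:u+70],(560,560),interpolation=cv2.INTER_CUBIC))
E
```

```text
0 [-5.5  0.1 14.6] [ 0.02  1.1  -0.03] 14.5
8 [-3.4  0.6 13.3] [0.06 0.75 0.  ] 14.8
16 [-2.5  0.6 13. ] [-0.01  0.53 -0.04] 15.1
24 [-2.  -0.2 12.3] [-0.    0.34 -0.05] 15.4
32 [-0.7 -0.8 11.5] [-0.09  0.16 -0.02] 15.7
40 [-0.1 -0.8  9.9] [-0.07 -0.03 -0.04] 15.9
48 [ 0.2 -0.1 10.5] [-0.18 -0.11 -0.02] 16.2
56 [ 0.2 -2.3  9.6] [-0.32 -0.2  -0.06] 16.5
64 [ 2.6 -0.8  9.6] [-0.42 -0.39 -0.05] 16.8
72 [ 2.3 -2.6  9.7] [-0.48 -0.32 -0.02] 17.1
75 [ 2.3 -2.   9.6] [-0.53 -0.34  0.07] 17.4
78 [ 2.3 -1.9  9.8] [-0.53 -0.31 -0.  ] 17.6
[0.61679684 0.01484398] [0.61848679 0.01437445 0.11869678] [ 0.30878414 -0.95112901  0.00244248]
```

View pics/g2.png

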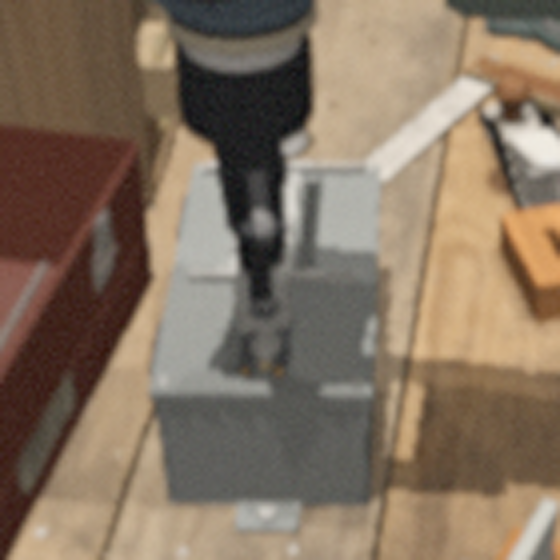

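The shutter is open; the dark slot shows at (308,225). Now I'll release the key, fetch the cassette, and photograph the lid while the arm is clear.

```bash
python3 - <<'E'
from h import *
manip.set_gripper(.4,100)
e=manip.current_ee_pos(); manip.move_l([.6168,.0148,.2],max_speed=.15)
x,y=.4496,.1545
manip.move_ptp([x,y,.15],R(-19)); print(manip.current_time())
manip.move_l([x,y,.045],max_speed=.12)
manip.set_gripper(0,80); print(manip.current_grip_width(),manip.current_force(),manip.current_time())
a=[]
for c in("top","side"):
    im,d=manip.grab_frame(c); np.save(c+"3.npy",d); im=cv2.cvtColor(im,cv2.COLOR_RGB2BGR); cv2.imwrite(f"pics/{c}3.png",im)
    a.append(np.vstack([ortho(c,im,.615,-.117,.1,400,300,3),ortho(c,im,.616,.0145,.1,400,300,4)]))
cv2.imwrite("pics/g3.png",np.hstack(a))
manip.move_l([x,y,.1],max_speed=.1); manip.move_l([x,y,.21],max_speed=.25)
print(manip.current_force(),manip.current_grip_width(),manip.current_time())
E
```

```text
19.6333
0.08955977972382685 [-0.63171876 -0.8683341   6.87849479] 21.0083
[-0.11341276 -0.14473622 -1.51144993] 0.0932782446695373 22.4
```

View pics/g3.png

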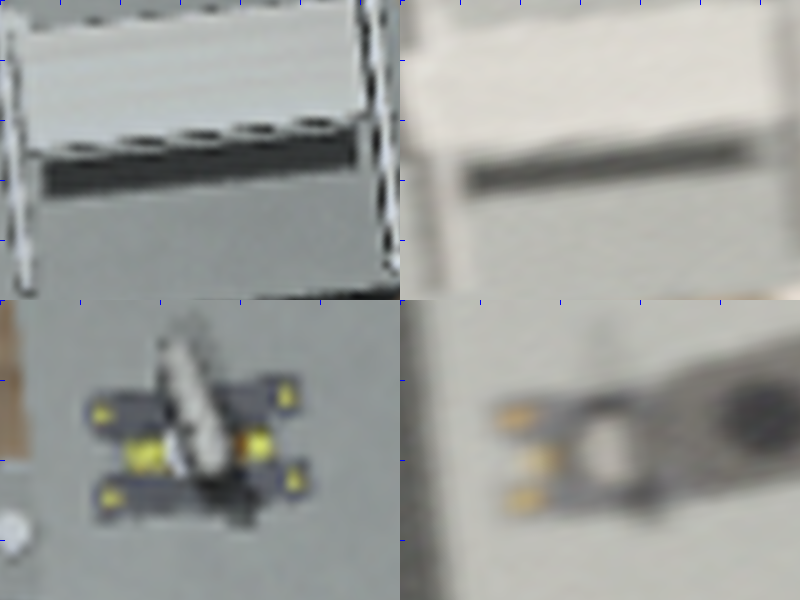

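The slot's dark band in the top-left tile runs from (42,165)–(357,130) to (45,197)–(357,165), so it is centred at (.6102, -.1171). The key stands turned about 77° and home. Next I'll insert the cassette with the force guard on.

```bash
python3 - <<'E'
from h import *
S=np.array([.6102,-.1171])
manip.move_ptp([*S,.21],R(6)); manip.move_l([*S,.145],max_speed=.12)
o=[(.3,.3),(1.2,.3),(-.6,.3),(2,.3),(-1.4,.3),(.3,2),(1.2,2),(-.6,2),(.3,-1.5),(1.2,-1.5),(-.6,-1.5)]
r=insert(S,R(6),.140,.113,o,thr=8,tmax=9,step=.003)
print(r,manip.current_time(),manip.current_force(),manip.current_ft_torque())
E
```

```text
(0.3, 0.3) z 0.113 [-0.  -0.2 -0.1] [ 0.6103 -0.1167  0.1128]
[ 0.610467   -0.11677028] 26.7917 [-0.0214333   0.08036553 -0.6284458 ] [-0.03234204  0.02853963  0.01912162]
```

```bash
python3 - <<'E'
from h import *
manip.set_gripper(.35); manip.dwell(.5)
manip.move_l([.6105,-.1168,.22],max_speed=.2)
manip.move_ptp([.4,.1,.25],R(6)); manip.dwell(.3)
a=[]
for c in("top","side"):
    im,d=manip.grab_frame(c); im=cv2.cvtColor(im,cv2.COLOR_RGB2BGR); cv2.imwrite(f"pics/{c}4.png",im)
    a.append(ortho(c,im,.615,-.06,.1,400,300,1.6)); b=cv2.resize(im,(400,300))
    a.append(b)
cv2.imwrite("pics/g4.png",np.vstack([np.hstack(a[:2]),np.hstack(a[2:])])); print(manip.current_time())
for n in("cassette_mid","key_bow"): print(n,manip.look_for("top",n)[:2],manip.look_for("side",n)[:2])
E
```

```text
29.875
cassette_mid [] [{'at': [0.6153, -0.1262, 0.0795], 'confidence': 0.41}]
key_bow [{'at': [0.6201, -0.0635, 0.0994], 'confidence': 0.65}, {'at': [0.6083, 0.0123, 0.1567], 'confidence': 0.59}] [{'at': [0.6159, 0.018, 0.1337], 'confidence': 0.73}]
```

View pics/g4.png

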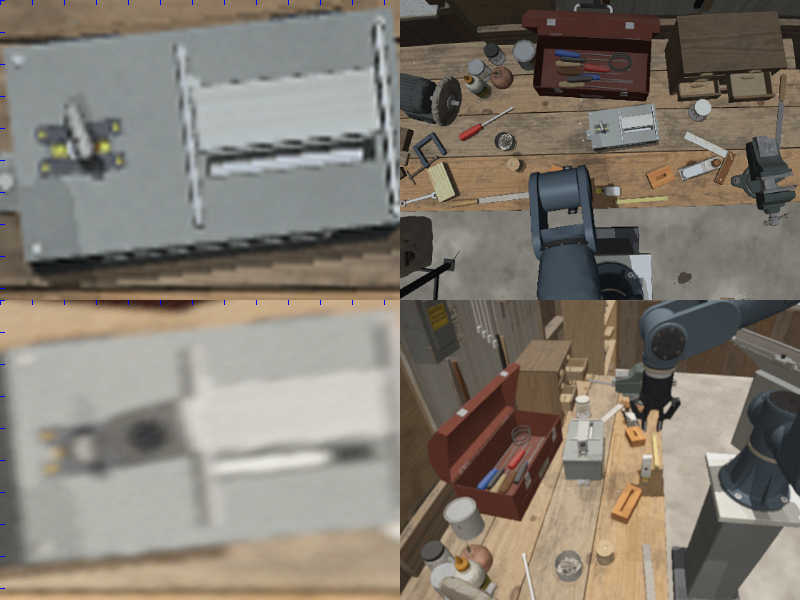

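The cassette has dropped fully inside: its bright top shows in the slot at (285,160), at z about .08, below the lid. The key is home and turned at (85,140), and the loose things look unmoved.

```bash
python3 -c "
from bench import manip
print(manip.sign_off())"
```

```text
the job is handed in; nothing more can be done
None
```

The job is done and handed in at about 30 s: the key is home in the lock and turned about 77°, the shutter is open, the cassette is fully inside the box, and nothing else on the bench looks moved.

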